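# Dry-fit the half-lapped door of a small wall cabinet

### The arm

A 7-joint arm with a two-finger parallel gripper is mounted at the origin on a cart in front of the work surface, level with it; the furniture and walls round the work are solid. World frame = base frame: x ahead of the robot, y to its left, z up, the work surface at z = 0. Lengths are in m, angles in rad, forces in N, time in s.
With the tool pointing down it reaches from about 0.4 to 0.85 m from the base axis. Payload 6.9 kg.
Tool frame: the origin (TCP) lies midway between the tips of the shut fingers; the grasp point (between the pads) lies behind it (ctrl.pinch_z is the z of the grasp point in the tool frame, in m); z points along the fingers, y is the line along which they close (so a half turn about z gives the same grasp; the last joint's range is limited). The gripper opens to 85 mm and grips with 20 to 120 N. Pads are 22 mm wide; open, the fingers measure 114 mm over their backs; the gripper's body (76 mm by 85 mm) begins 54 mm behind the grasp point. The pads swing forward as they close: fully open they stand 13 mm farther back than shut.
Start: joints at [1.325, 0.507, -0.238, 1.5, 0.126, 1.149, -0.155], TCP at [0.215, -0.587, 0.231] pointing down, gripper open.
Joint ranges: [-3.08, 3.08], [-0.24, 2.05], [-1.43, 1.35], [0, 2.5], [-1.52, 4.66], [0.17, 1.96], [-2.89, 2.89]. Speed limits (rad/s): [2.39, 2.39, 3.14, 3.14, 3.14, 3.14, 3.14].

### API

Orientations are given as a unit quaternion [w, x, y, z].
In Python, from station import ctrl, get_state, vision, ticket, models gives the robot as it stands. Calls block until the motion is done:
- ctrl.movep(position, orientation): joint-space move of the TCP to a pose.
- ctrl.movel(position, frame=None, max_speed=0.15): straight line of the TCP; frame=None keeps the orientation; max_speed is the mean speed in m/s.
- ctrl.set_joints(angles): joint-space move.
- ctrl.ungrasp() and ctrl.close_gripper(force=None): open the fingers fully, or close them until they stop; force is the grip in N (None keeps the last).
- ctrl.pause(seconds).
- ctrl.ik(position, orientation): joint angles nearest the present ones, or None.
- get_state(): the state.
- vision.grab_frame(name): name is "scene" or "top"; returns (picture, depth): 400x640x3 uint8, blue, green, red; 400x640 float32, m along the optical axis (not along the pixel's ray), 0 where there is no reading.
- vision.camera_info(name): a dict with "mtx" (3x3 intrinsics, pixels), "R" (3x3) and "t" (3): a world point X has camera coordinates R X + t. Camera axes: x right, y down, z forward; pixel columns grow to the right and rows downward; lengths in m; the calibration is good to about 2 mm. A picture is of the moment at which its call begins. camera_info takes no time and is no camera call.
A pose or a line that the arm cannot do raises ctrl.Unreachable and nothing moves.
- ticket.close_job(): hands the job in; it is judged then, once.
Trained networks look in the newest picture that a camera, given by its name, has taken for a name from the list of things; names that differ only in an ending like _2 or _b are one class to them, and where a whole thing is asked for, a point or a joint stands for the part that bears it (a point fixed in the world has none). Each returns a list of dicts, best first, with "p" (0 to 1); they miss things now and then, are a little off and sometimes report something else, mostly with a low value. They report only what shows in the picture. A call takes as long as a camera call.
- models.recognise(camera, target): "point" ([column, row] in pixels, amid what is visible of it).
- models.masks_of(camera, target): "mask" (400x640 bool, what is visible of it) and "point" ([column, row] in pixels, amid what is visible of it).
The state is a dict: "time": time; "qpos": joint angles; "qd": joint speeds; "tau": joint torques, N m; "tcp_pos": TCP position; "eef_rot": TCP orientation; "contact_force": force on the tool from outside, world axes, zero at the start; "wrist_torque": the same for the moment, N m; "width": finger opening in m; "gripper_force": force on a finger pad.
Only numpy, scipy, OpenCV 4.12 (cv2) and the standard library are available. Lean on these libraries where they do the work, as an engineer would, in place of code of your own. Each camera call takes 0.05 s, during which the arm holds its last target. There are 200 camera calls.

### The job

Dry-fit the little cabinet door on the dark brown assembly board: lay the stile with the brass hinges in the left seat and the one with the steel catch plate in the right seat (left and right as seen from the board's two red stop blocks), each with its wide notch toward the stop blocks. Then drop the wide rail across both stiles into the wide notches and the narrow rail into the narrow notches, each fully home so that its top is flush with the stiles. Leave the oil jar and the nearest chisel on the tool roll where they are.

Things in the scene. Friction and masses are not known exactly. Their poses are not given: they have to be found in the camera images.
- jig_bed (a point): Assembly board, fixed: dark brown, 178 x 148 x 12 mm. Point: on its upper face, midway between the two stile seats; x along the seats, away from two red stop blocks (14 mm high, x -96..-83), y left, z up. Each seat: a 26 mm lane between cleats 8 mm high, edges sloped, none at x -16..16; lanes centred at y +45 and -45 mm. A seated stile's point: x 0, 10 mm above the board, its x along the board's.
- hinge_stile_mid (a point): Hinge stile: pale bar 150 x 22 x 20 mm, notches up, two brass hinges on its +y edge (barrels stick out 4 mm, 17 to 35 mm from the point). Point: half-way up, middle of the 74 mm full-height part between the notches; grasp here across 22 mm. x along the bar, which spans x -80..70; z up. Wide notch x -70..-37, narrow notch x 37..60, right across, 10 mm deep, mouths bevelled 3 mm.
- lock_stile_mid (a point): Lock stile: pale bar 150 x 22 x 20 mm, notches up, a dark steel catch plate 36 x 12 mm on the middle of its top. Point: half-way up, middle of the 74 mm full-height part between the notches; grasp here across 22 mm. x along the bar, which spans x -80..70; z up. Wide notch x -70..-37, narrow notch x 37..60, right across, 10 mm deep, mouths bevelled 3 mm.
- bottom_rail_mid (a point): Bottom rail, the wide one: dark brown, 111 x 30 x 20 mm, no hardware. Point: its centre; x along its length, z up, ends alike. Middle 65 mm is full height (grasp across the width) and drops between the stiles, 68 mm apart; beyond it a 23 mm tongue, upper half only, at each end lies in a stile's notch. Lower edges bevelled 3 mm. Home: centre at board x -53.5 mm, y 0, height of the stiles.
- top_rail_mid (a point): Top rail, the narrow one: dark brown, 111 x 20 x 20 mm, no hardware. Point: its centre; x along its length, z up, ends alike. Middle 65 mm is full height (grasp across the width) and drops between the stiles, 68 mm apart; beyond it a 23 mm tongue, upper half only, at each end lies in a stile's notch. Lower edges bevelled 3 mm. Home: centre at board x +48.5 mm, y 0, height of the stiles.
- oil_jar: Bystander: jar of wood oil with a dark lid, 60 mm across, 88 mm high, standing; origin at the middle of its underside.
- chisel_3: Bystander: the nearest carving chisel on the leather tool roll, wooden handle, 279 mm long, 34 mm high; origin at the middle of its underside.

How it is judged:
At the end, for the whole second after the job is handed in: Both stiles flat in their seats (12 mm along, 6 mm across, 3 mm in height, 0.08 rad), each rail in its own pair of notches (12 mm along the board, 6 mm across it, 0.08 rad) and flush with both stiles within 2 mm; all four at rest and released (x of hinge_stile_mid in the frame of jig_bed between -0.0125 and 0.0125 m and y of hinge_stile_mid in the frame of jig_bed between 0.039 and 0.051 m and z of hinge_stile_mid in the frame of jig_bed between 0.007 and 0.013 m and angle between the x axis of each of hinge_stile_mid, lock_stile_mid and the x axis of jig_bed, either way round below 0.08 rad and x of lock_stile_mid in the frame of jig_bed between -0.0125 and 0.0125 m and y of lock_stile_mid in the frame of jig_bed between -0.051 and -0.039 m and z of lock_stile_mid in the frame of jig_bed between 0.007 and 0.013 m and x of bottom_rail_mid in the frame of jig_bed between -0.066 and -0.041 m and y of bottom_rail_mid in the frame of jig_bed between -0.006 and 0.006 m and z of bottom_rail_mid in the frame of hinge_stile_mid between -0.002 and 0.002 m and z of bottom_rail_mid in the frame of lock_stile_mid between -0.002 and 0.002 m and angle between the x axis of each of bottom_rail_mid, top_rail_mid and the y axis of jig_bed, either way round below 0.08 rad and x of top_rail_mid in the frame of jig_bed between 0.036 and 0.061 m and y of top_rail_mid in the frame of jig_bed between -0.006 and 0.006 m and z of top_rail_mid in the frame of hinge_stile_mid between -0.002 and 0.002 m and z of top_rail_mid in the frame of lock_stile_mid between -0.002 and 0.002 m and linear speed of each of hinge_stile, lock_stile, bottom_rail, top_rail below 0.02 m/s); the robot touches nothing.
It fails at once if the oil jar is pushed more than 25 mm away (distance of oil_jar from where it was at the start of the episode above 0.025 m).
It fails at once if the nearest chisel on the tool roll is pushed more than 25 mm away (distance of chisel_3 from where it was at the start of the episode above 0.025 m).
It also fails if it takes over 102 s, if anything falls off the work surface, if the arm or the gripper's body presses on something with over 40 N, if the wrist force passes 120 N, or if a joint passes its speed limit or range.

## Working session

There is one attempt and no reset: what is moved stays moved. The work goes in short steps, each a Python script; the robot and the scene stay as the last script left them, time stands still between calls to the robot, and variables do not carry over. Pictures are saved under pics/ and viewed, at most 14 in all, crops included, and the job is handed in when it is done.

```bash
ls; mkdir -p pics; python3 - <<'E'
from station import ctrl,get_state,vision,models
import cv2,numpy as np
print(ctrl.pinch_z, get_state()['time'],get_state()['eef_rot'])
for c in("top","scene"):
    im,d=vision.grab_frame(c); cv2.imwrite(f"pics/{c}0.png",im); np.save(f"{c}0.npy",d)
    k=vision.camera_info(c); K,R,t=k['mtx'],np.array(k['R']),np.array(k['t'])
    print(c,(-R.T@t).round(3),R[2].round(3),K[0][0])
    for n in("jig_bed","hinge_stile_mid","lock_stile_mid","bottom_rail_mid","top_rail_mid","oil_jar","chisel_3"):
        for r in models.recognise(c,n)[:3]:
            u,v=r['point']; z=d[int(v),int(u)]
            X=R.T@(z*np.linalg.inv(K)@[u,v,1]-t); print(n,round(r['p'],2),int(u),int(v),X.round(3))
E
```

```text
pics
-0.0187 0.0 [-8.68368893e-04  9.84564849e-01  1.75017924e-01 -1.71692830e-04]
top [ 0.376 -0.17   1.093] [ 0.197  0.    -0.98 ] 417.5398637153374
jig_bed 0.64 337 245 [ 0.461 -0.226  0.011]
hinge_stile_mid 0.7 249 241 [ 0.469 -0.001  0.019]
lock_stile_mid 0.87 404 221 [ 0.522 -0.399  0.022]
bottom_rail_mid 0.9 218 228 [0.501 0.08  0.021]
top_rail_mid 0.86 388 193 [ 0.598 -0.36   0.019]
oil_jar 0.58 257 197 [ 0.572 -0.029  0.09 ]
chisel_3 0.85 321 165 [ 0.671 -0.184  0.029]
scene [0.132 0.412 0.912] [ 0.396 -0.514 -0.761] 453.06767132652203
jig_bed 0.75 372 215 [ 0.458 -0.212  0.01 ]
hinge_stile_mid 0.83 318 274 [0.463 0.007 0.018]
lock_stile_mid 0.78 386 161 [ 0.525 -0.386  0.019]
bottom_rail_mid 0.9 284 291 [0.496 0.086 0.021]
top_rail_mid 0.61 356 155 [ 0.604 -0.357  0.022]
oil_jar 0.59 284 235 [ 0.563 -0.003  0.076]
```

```bash
python3 - <<'E'
import cv2
im=cv2.imread("pics/top0.png")[130:300,180:450]; cv2.imwrite("pics/top0c.png",cv2.resize(im,(800,504),interpolation=cv2.INTER_CUBIC))
E
```

```text
(no output)
```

View pics/top0c.png

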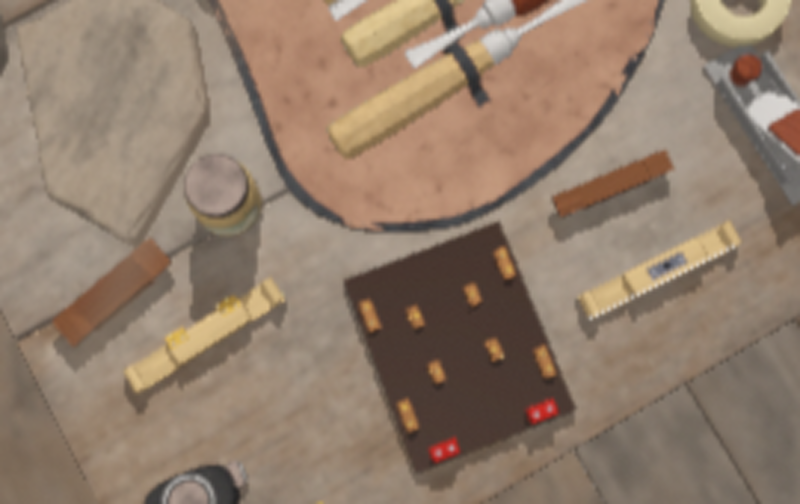

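View pics/scene0.png

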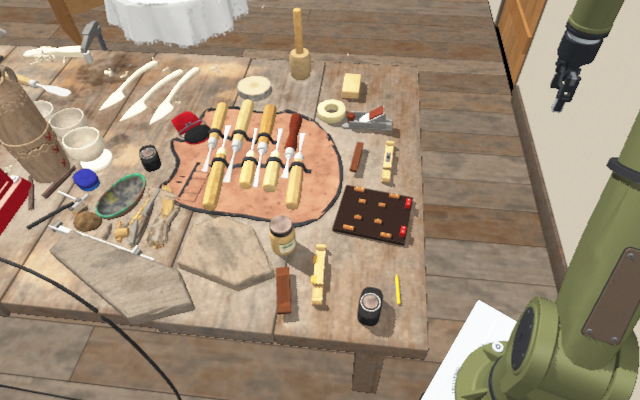

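The images show the board with its stops nearest the robot (top crop ~(450,450),(540,410)). The hinge stile is on the left, with its hinges on the far side and its wide notch at the lower-left end. The lock stile is on the right, with its longer end at the lower left. Next I'll fit silhouettes in both cameras.

```bash
cat > fit.py <<'E'
from station import ctrl,get_state,vision,models
import cv2,numpy as np
from scipy.optimize import minimize
from itertools import product
def stile(h):
    b=[(-80,70,-11,11,-10,0),(-80,-70,-11,11,0,10),(-37,37,-11,11,0,10),(60,70,-11,11,0,10)]
    return b+([(17,35,11,15,0,8),(-35,-17,11,15,0,8)] if h else [])
def rail(w): return [(-32.5,32.5,-w,w,-10,10),(-55.5,55.5,-w,w,0,10)]
SH=dict(hinge_stile_mid=stile(1),lock_stile_mid=stile(0),bottom_rail_mid=rail(15),top_rail_mid=rail(10))
CAM={c:vision.camera_info(c) for c in("top","scene")}
def proj(c,X):
    k=CAM[c]; p=(np.asarray(k['R'])@np.asarray(X).T).T+np.asarray(k['t']); p=p@np.asarray(k['mtx']).T
    return p[:,:2]/p[:,2:]
def unproj(c,u,v,z):
    k=CAM[c]; R=np.asarray(k['R']); C=-R.T@np.asarray(k['t']); d=R.T@np.linalg.inv(k['mtx'])@[u,v,1]
    return C+d*(z-C[2])/d[2]
def render(c,boxes,q,zc,o,S=6,n=(140,140)):
    im=np.zeros((n[0]*S,n[1]*S),np.uint8); cs,sn=np.cos(q[2]),np.sin(q[2])
    for b in boxes:
        P=np.array(list(product(b[0:2],b[2:4],b[4:6])))/1e3
        W=np.c_[q[0]+cs*P[:,0]-sn*P[:,1],q[1]+sn*P[:,0]+cs*P[:,1],zc+P[:,2]]
        uv=(proj(c,W)-o+0.5)*S
        cv2.fillConvexPoly(im,cv2.convexHull(np.round(uv*16).astype(np.int32)),255,shift=4)
    return cv2.resize(im,n[::-1],interpolation=cv2.INTER_AREA)/255.
def fit(name,masks,q0,zc=0.010):
    def cost(q,cams):
        s=0
        for c in cams:
            m=masks[c]; vs,us=np.nonzero(m); o=np.array([us.mean()//1-70,vs.mean()//1-70])
            M=cv2.warpAffine(m.astype(np.float32),np.float32([[1,0,-o[0]],[0,1,-o[1]]]),(140,140))
            r=render(c,SH[name],q,zc,o); s+=1-np.minimum(M,r).sum()/np.maximum(M,r).sum()
        return s/len(cams)
    out={}
    for cams in[list(masks)]+([[c] for c in masks] if len(masks)>1 else []):
        r=minimize(cost,q0,(cams,),method="Nelder-Mead",options=dict(initial_simplex=np.array([q0]*4)+np.vstack([np.zeros(3),np.diag([.01,.01,.1])]),xatol=2e-4,fatol=1e-4))
        out['+'.join(cams)]=(r.x,r.fun)
    return out
def masks(name,cams=("top","scene"),near=None):
    o={}
    for c in cams:
        r=models.masks_of(c,name)
        if near is not None: r=[x for x in r if np.hypot(*(unproj(c,*x['point'],.02)[:2]-near))<.06]
        if r and r[0]['p']>.4: o[c]=r[0]['mask']
    return o
E
cat > m1.py <<'E'
from fit import *
F={c:vision.grab_frame(c)[0] for c in CAM}
for n,q0s in dict(hinge_stile_mid=[(.469,0,-1.0)],lock_stile_mid=[(.522,-.395,-1.15),(.522,-.395,2.0)],bottom_rail_mid=[(.5,.083,-.9)],top_rail_mid=[(.6,-.358,-1.2)]).items():
    m=masks(n)
    for q0 in q0s:
        for k,(x,f) in fit(n,m,q0).items(): print(n,k,x.round(4),round(f,3))
# board: cleats and stops
for c,im in F.items():
    hsv=cv2.cvtColor(im,cv2.COLOR_BGR2HSV); h,s,v=cv2.split(hsv)
    uv=proj(c,[[.46,-.22,.012]])[0]; roi=np.zeros(h.shape,np.uint8); cv2.circle(roi,tuple(int(a) for a in uv),55,255,-1)
    for nm,mm in(("red",((h<4)|(h>174))&(s>170)&(v>120)),("cleat",(h>=6)&(h<22)&(s>110)&(v>110))):
        n,l,st,ce=cv2.connectedComponentsWithStats((mm&(roi>0)).astype(np.uint8))
        for i in range(1,n):
            if st[i,4]>=8: print(c,nm,st[i,4],ce[i].round(1),unproj(c,*ce[i],.018)[:2].round(4))
E
python3 m1.py
```

```text
hinge_stile_mid top+scene [ 0.4709 -0.0033 -0.9913] 0.099
hinge_stile_mid top [ 0.4704 -0.0027 -0.9866] 0.099
hinge_stile_mid scene [ 0.4729 -0.0061 -0.9922] 0.079
lock_stile_mid top+scene [ 0.5303 -0.4026 -1.1031] 0.147
lock_stile_mid top [ 0.5285 -0.4001 -1.0959] 0.161
lock_stile_mid scene [ 0.5314 -0.4045 -1.1032] 0.125
lock_stile_mid top+scene [ 0.5257 -0.3937  2.0374] 0.147
lock_stile_mid top [ 0.5243 -0.3927  2.0512] 0.163
lock_stile_mid scene [ 0.5269 -0.3957  2.0389] 0.125
bottom_rail_mid top+scene [ 0.504   0.0832 -0.833 ] 0.092
bottom_rail_mid top [ 0.5037  0.0839 -0.8278] 0.073
bottom_rail_mid scene [ 0.5053  0.0809 -0.8373] 0.078
top_rail_mid top+scene [ 0.6047 -0.358  -1.1542] 0.149
top_rail_mid top [ 0.6036 -0.3573 -1.1624] 0.131
top_rail_mid scene [ 0.606  -0.36   -1.1364] 0.138
top red 39 [362.6 268.3] [ 0.4035 -0.2902]
top red 38 [329.6 281.4] [ 0.3703 -0.2064]
top cleat 48 [350. 218.] [ 0.5319 -0.2595]
top cleat 30 [339.1 228.7] [ 0.5039 -0.2312]
top cleat 50 [304.3 235.9] [ 0.4848 -0.1415]
top cleat 32 [319.7 236.3] [ 0.4839 -0.1811]
top cleat 31 [346.5 247.2] [ 0.4563 -0.2498]
top cleat 47 [363.5 251.4] [ 0.446  -0.2932]
top cleat 31 [327.  254.8] [ 0.4369 -0.2   ]
top cleat 48 [317.2 269.5] [ 0.3996 -0.1751]
scene red 48 [407.6 202.8] [ 0.4044 -0.2934]
scene red 49 [402.1 230.9] [ 0.3713 -0.2089]
scene cleat 68 [354.5 164.7] [ 0.5889 -0.3267]
scene cleat 21 [387. 168.] [ 0.5103 -0.3674]
scene cleat 30 [385.3 180. ] [ 0.4911 -0.3273]
scene cleat 43 [358.8 189. ] [ 0.5306 -0.2598]
scene cleat 45 [393.9 195.5] [ 0.445  -0.2942]
scene cleat 33 [361.7 200.4] [ 0.5031 -0.2318]
scene cleat 30 [381.2 204.1] [ 0.4562 -0.2506]
scene cleat 9 [426.1 207.9] [ 0.3584 -0.3061]
scene cleat 32 [357.3 216.3] [ 0.4837 -0.1825]
scene cleat 35 [377.5 220.5] [ 0.4361 -0.2009]
scene cleat 54 [347.9 226.8] [ 0.4844 -0.1425]
scene cleat 52 [385.3 234.4] [ 0.3987 -0.1763]
```

```bash
cat > mv.py <<'E'
from fit import *
B=np.array([.4675,-.2168]); BY=.375
def bw(x,y): c,s=np.cos(BY),np.sin(BY); return B+[c*x-s*y,s*x+c*y]
def wb(p): c,s=np.cos(BY),np.sin(BY); d=np.asarray(p[:2])-B; return np.array([c*d[0]+s*d[1],-s*d[0]+c*d[1]])
def quat(y): return np.array([0,np.cos(y/2),np.sin(y/2),0])
def st(msg):
    s=get_state(); print(msg,round(s['time'],1),np.round(s['tcp_pos'],4),'F',np.round(s['contact_force'],1),'w',round(s['width'],4),'g',round(s['gripper_force'],1)); return s
def choose(pairs):
    """pairs of (xy,yaw) for pick & place; returns offset 0/pi with both reachable and small joint 7"""
    best=None
    for k in(0,np.pi,-np.pi):
        js=[ctrl.ik([*p,z],quat(y+k)) for p,y in pairs for z in(.004,.18)]
        if any(j is None for j in js): continue
        m=max(abs(j[6]) for j in js)
        if best is None or m<best[0]: best=(m,k)
    print('choose',best); return best[1]
def pick(p,y,z=.003,hover=.18,force=60):
    ctrl.movep([*p,hover],quat(y)); ctrl.movel([*p,.05],max_speed=.2); ctrl.movel([*p,z],max_speed=.08); st('down')
    ctrl.close_gripper(force); st('closed'); ctrl.movel([*p,hover],max_speed=.2); return st('lifted')
def place(p,y,z,hover=.18):
    ctrl.movep([*p,hover],quat(y)); ctrl.movel([*p,z+.025],max_speed=.2); ctrl.movel([*p,z],max_speed=.05); return st('placed')
def release(hover=.18):
    ctrl.ungrasp(); p=get_state()['tcp_pos']; ctrl.movel([p[0],p[1],hover],max_speed=.25); st('released')
E
python3 - <<'E'
from mv import *
p=np.array([.4709,-.0033]); y=-.991; t=bw(0,.045)
k=choose([(p,y),(t,BY)])
pick(p,y+k)
place(t,BY+k,.0155); release()
im,_=vision.grab_frame("top"); cv2.imwrite("pics/t1.png",cv2.resize(im[180:300,290:440],(750,600),interpolation=cv2.INTER_CUBIC))
E
```

```text
choose (np.float64(1.5630947179539785), -3.141592653589793)
down 5.1 [ 0.4711 -0.0031  0.0033] F [-0.1  0.6 -0.6] w 0.0854 g 0.0
closed 5.7 [ 0.4711 -0.0034  0.0034] F [-0.6 -0.6  4.9] w 0.0203 g 59.1
lifted 6.8 [ 0.4702 -0.0036  0.1791] F [-0.3  0.5 -1.1] w 0.0205 g 58.7
placed 9.6 [ 0.4506 -0.1752  0.0154] F [-2.5 -0.3  5.5] w 0.0204 g 59.5
released 11.0 [ 0.4502 -0.1753  0.1789] F [ 0.9 -0.7 -1. ] w 0.0855 g 0.0
```

View pics/t1.png

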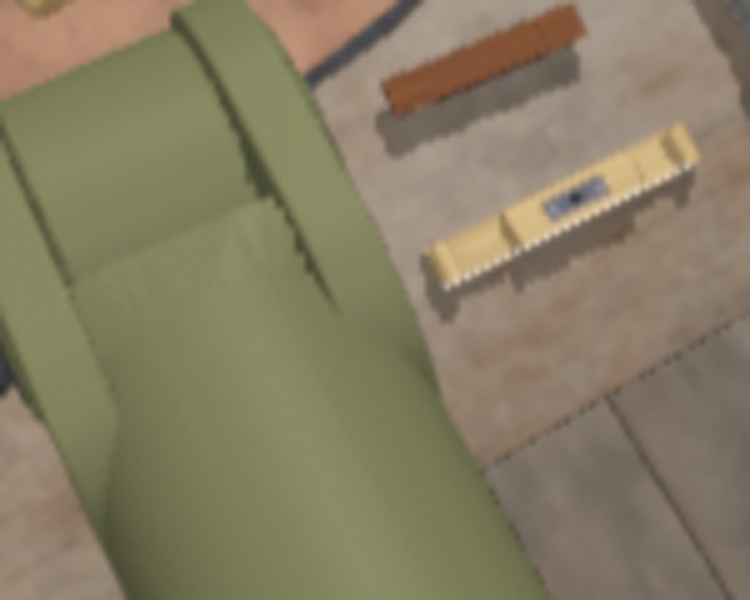

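The arm hides the board, but the lock stile's wide notch is clearly at its left end (~(480,245)) and the narrow one at ~(660,160). That confirms yaw ≈ -1.10.

```bash
cat > chk.py <<'E'
from mv import *
def check(names,tag,zc=.022):
    F={c:vision.grab_frame(c)[0] for c in CAM}
    for n,q0 in names.items():
        m=masks(n,near=q0[:2])
        if not m: print(n,'none'); continue
        for k,(x,f) in fit(n,m,q0,zc).items(): print(n,k,'board xy',(wb(x)*1e3).round(1),'dyaw',round(x[2]-BY,3),round(f,3))
    im=F['top']; cv2.imwrite(f"pics/{tag}.png",cv2.resize(im[185:305,270:420],(750,600),interpolation=cv2.INTER_CUBIC))
E
python3 - <<'E'
from chk import *
p=np.array([.5303,-.4026]); y=-1.1; t=bw(0,-.045)
k=choose([(p,y),(t,BY)])
pick(p,y+k)
place(t,BY+k,.0155); release()
r=np.array([.504,.0832]); k=choose([(r,-.833)]); ctrl.movep([*r,.18],quat(-.833+k))
check(dict(hinge_stile_mid=(*bw(0,.045),BY),lock_stile_mid=(*bw(0,-.045),BY)),"t2")
E
```

```text
choose (np.float64(1.3834023303759717), 0)
down 15.1 [ 0.5302 -0.4029  0.0031] F [-0.3  0.6 -0.3] w 0.0856 g 0.0
closed 15.7 [ 0.5305 -0.4028  0.0034] F [ 0.2 -0.2  3.4] w 0.0209 g 60.0
lifted 16.7 [ 0.5301 -0.4019  0.1786] F [ 0.4  0.2 -1.7] w 0.0205 g 59.5
placed 19.3 [ 0.4839 -0.2582  0.0154] F [-0.5  1.3  3.7] w 0.0204 g 60.0
released 20.8 [ 0.4836 -0.2579  0.1789] F [ 0.  -0.2 -0.8] w 0.085 g 0.0
choose (np.float64(0.8683458394757534), 3.141592653589793)
hinge_stile_mid top+scene board xy [-0.5 45.1] dyaw 0.011 0.181
hinge_stile_mid top board xy [-1.6 47.1] dyaw -0.008 0.136
hinge_stile_mid scene board xy [ 1.  42.1] dyaw 0.005 0.094
lock_stile_mid top+scene board xy [  0.  -43.5] dyaw -0.005 0.201
lock_stile_mid top board xy [  1.6 -42.3] dyaw -0.013 0.135
lock_stile_mid scene board xy [  0.5 -47.5] dyaw -0.008 0.166
```

View pics/t2.png

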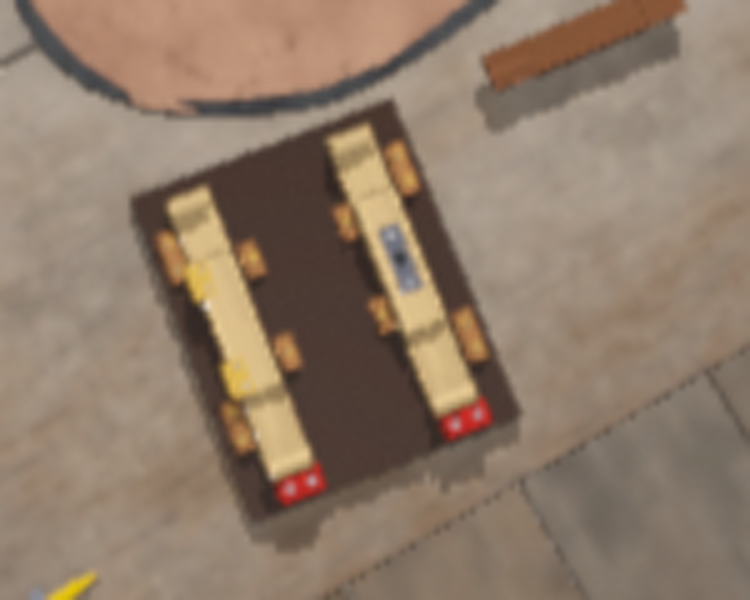

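Both stiles are seated against the stops, with their wide notches toward the red blocks (the notch ends at ~(290,460) and (455,395)). Next is the wide rail, lowered stepwise under force watch.

```bash
cat >> mv.py <<'E'
def lower(p,z0,z1,step=.003,fmax=25):
    z=z0
    while z>z1+1e-4:
        z=max(z-step,z1); ctrl.movel([*p,z],max_speed=.05); f=get_state()['contact_force']
        if f[2]>fmax: st('STOP'); return False
    st('home'); return True
E
python3 - <<'E'
from chk import *
r=np.array([.504,.0832]); y=-.833; t=bw(-.0535,0); ty=BY-np.pi/2
k=choose([(r,y),(t,ty)])
pick(r,y+k)
place(t,ty+k,.031)
if lower(t,.031,.0152): release()
E
```

```text
choose (np.float64(1.2754489966978986), -3.141592653589793)
down 24.1 [0.5043 0.0831 0.0033] F [ 0.4  0.8 -0.8] w 0.0855 g 0.0
closed 24.7 [0.5042 0.0833 0.0035] F [0.4 0.7 5.4] w 0.0289 g 59.6
lifted 25.7 [0.5032 0.0833 0.1791] F [-0.1  0.3 -0.9] w 0.0288 g 59.2
placed 28.4 [ 0.4176 -0.2365  0.0308] F [-0.5  0.3 -0.9] w 0.0289 g 59.2
home 29.9 [ 0.4177 -0.2365  0.0155] F [-1.3  0.1  3.8] w 0.0287 g 59.7
released 31.3 [ 0.4173 -0.2358  0.1791] F [ 0.7 -0.5 -0.1] w 0.0853 g 0.0
```

```bash
python3 - <<'E'
from chk import *
r=np.array([.6047,-.358]); y=-1.154; t=bw(.0485,0); ty=BY-np.pi/2
k=choose([(r,y),(t,ty)])
pick(r,y+k)
place(t,ty+k,.031)
if lower(t,.031,.0152): release()
ctrl.set_joints([1.325,.507,-.238,1.5,.126,1.149,-.155])
check(dict(hinge_stile_mid=(*bw(0,.045),BY),lock_stile_mid=(*bw(0,-.045),BY),bottom_rail_mid=(*bw(-.0535,0),BY-np.pi/2),top_rail_mid=(*bw(.0485,0),BY-np.pi/2)),"t3")
im,d=vision.grab_frame("top")
for n,x,ys in(("bot",-.0535,(-.045,-.02,0,.02,.045)),("top",.0485,(-.045,-.02,0,.02,.045)),("hinge",.01,(.045,)),("lock",.025,(-.045,))):
    for yy in ys:
        u,v=proj("top",[[*bw(x,yy),.032]])[0].round().astype(int); K=CAM['top']
        X=np.array(K['R']).T@(np.median(d[v-1:v+2,u-1:u+2])*np.linalg.inv(K['mtx'])@[u,v,1]-K['t']); print(n,yy,round(X[2],4))
E
```

```text
choose (np.float64(1.3286474485234965), 3.141592653589793)
down 33.7 [ 0.6047 -0.3582  0.0029] F [0.9 0.1 0.2] w 0.0853 g 0.0
closed 34.3 [ 0.6049 -0.3582  0.0035] F [-0.   0.5  2.6] w 0.0181 g 59.5
lifted 35.4 [ 0.6042 -0.3574  0.1785] F [ 0.1  0.7 -1. ] w 0.0186 g 59.0
placed 37.5 [ 0.5125 -0.1991  0.0309] F [-0.1  0.6 -0.5] w 0.0186 g 59.0
home 39.0 [ 0.5127 -0.1991  0.0154] F [-0.4 -0.4  1.5] w 0.0186 g 59.4
released 40.5 [ 0.5121 -0.1984  0.179 ] F [-0.   0.3  0.2] w 0.0856 g 0.0
hinge_stile_mid top+scene board xy [-0.  46.4] dyaw 0.003 0.349
hinge_stile_mid top board xy [-1.1 47.1] dyaw 0.002 0.362
hinge_stile_mid scene board xy [ 1.  42.7] dyaw -0.002 0.254
lock_stile_mid top+scene board xy [ -0.1 -43.8] dyaw 0.002 0.431
lock_stile_mid top board xy [ -0.4 -43.1] dyaw 0.008 0.392
lock_stile_mid scene board xy [  0.  -47.3] dyaw -0.003 0.431
bottom_rail_mid top+scene board xy [-53.5  -1.2] dyaw -1.58 0.092
bottom_rail_mid top board xy [-53.8   0.1] dyaw -1.58 0.068
bottom_rail_mid scene board xy [-53.1  -3.7] dyaw -1.576 0.085
top_rail_mid top+scene board xy [48.7 -0.3] dyaw -1.572 0.108
top_rail_mid top board xy [48.1  2.4] dyaw -1.583 0.091
top_rail_mid scene board xy [49.1 -1.8] dyaw -1.573 0.081
bot -0.045 0.033
bot -0.02 0.0324
bot 0 0.0316
bot 0.02 0.0322
bot 0.045 0.0342
top -0.045 0.0322
top -0.02 0.0327
top 0 0.0325
top 0.02 0.0347
top 0.045 0.0321
hinge 0.045 0.0321
lock -0.045 0.0341
```

View pics/t3.png

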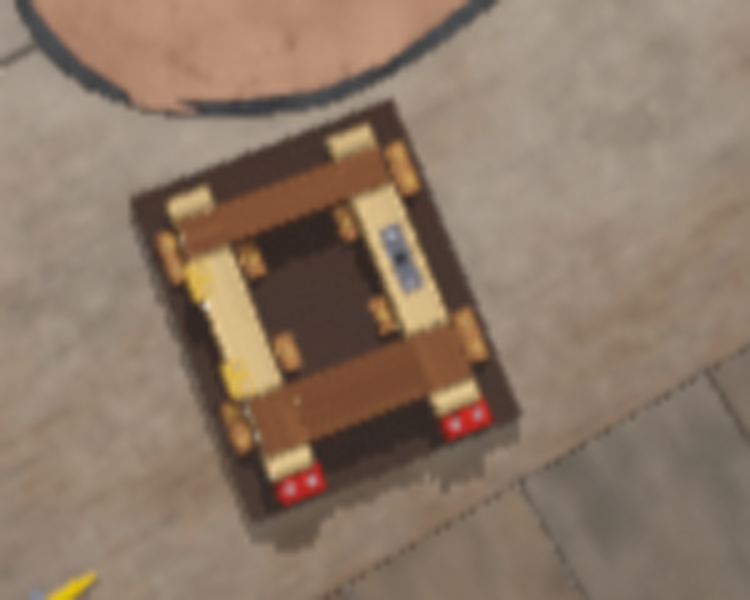

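The wide rail at ~(360,390) and the narrow rail at ~(285,200) both lie in their notches. Their tops measure about 32 mm, level with the stiles, and the arm is clear, so I'm handing it in.

```bash
python3 -c "
from station import ticket,get_state
print(ticket.close_job(),get_state()['time'])"
```

```text
the job is handed in; nothing more can be done
the job is handed in; nothing more can be done
```

The door is dry-fitted and the job is handed in: both stiles are in their seats, both rails measured flush with them to within camera accuracy, and the arm never went near the jar or chisel (not re-measured); the verdict was not reported back.

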